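Uncap the spindle oil well of the hull turntable

ROBOT

A 6-joint arm with a two-finger parallel gripper is mounted at the origin on the work surface. World frame = base frame: x ahead of the robot, y to its left, z up, the work surface at z = 0. Lengths are in m, angles in rad, forces in N, time in s.
With the tool pointing down it reaches from about 0.4 to 0.825 m from the base axis. Payload 7 kg.
Tool frame: the origin (TCP) lies at the centre of the arm's flange, where the gripper is bolted on; the fingertips stand 178 mm ahead of it and the grasp point (between the pads) lies 159 mm ahead of it; x points along the fingers, z is the direction in which the jaws open and shut, and the axes are right-handed (so a half turn about x gives the same grasp; the last joint's range is limited). The gripper opens to 88 mm and grips with 3 to 60 N. Pads are 19 mm wide; open, the fingers measure 130 mm over their backs; the gripper's body (78 mm by 193 mm) begins 47 mm behind the grasp point.
Start: joints at [-0.925, 0.359, 0.012, 0, -1.224, -0.288], TCP at [0.236, -0.632, 0.405] pointing down, gripper open.
Joint ranges: [-3.07, 3.07], [-1.43, 2.12], [-1.02, 1.25], [-3.03, 1.67], [-3.05, -0], [-3.03, 3.03]. Speed limits (rad/s): [2.39, 2.39, 3.01, 3.14, 3.14, 3.14].

INTERFACE

Orientations are given as [roll, pitch, yaw] about the fixed x, y, z axes, in that order (R = Rz(yaw) Ry(pitch) Rx(roll)).
In Python, from station import telemetry, optics, job_done, finder gives the robot as it stands.
- The arm moves only by the tool play_rows, never from a script. Its argument "steps" is a list of rows, each an object of numbers: "gripper": the opening, from 0 (shut) to 1 (fully open); "tx", "ty", "tz": the shift along the tool's x, y, z in units of 25 mm (1.0 is 25 mm); "ax", "ay", "az": the turn, a rotation vector about the tool's x, y, z in units of 6 degrees (1.0 is 6 degrees). In form: [{"gripper": .., "tx": .., "ty": .., "tz": .., "ax": .., "ay": .., "az": ..}, ...]. A call has 1 to 20 rows; each row shifts and turns the commanded pose from where the row before left it, along the tool's axes as they then stand; what a row does not reach is not made up. A row lasts 1/12 s, in which the tool goes at most 41.7 mm and 7.16 degrees, less where a joint would pass 70% of its speed; a pose out of reach is approached as far as the arm can. A call is refused whole if a number of a shift passes 1 or a number of a turn 1, either way. A call with a gripper value outside its range is refused whole. The fingers move at their own pace and stop on an object; "newtons" is the grip in N (left out, the last holds). Time passes only in rows, so rows that do not move let the fingers close. It gives the time, the measured TCP pose, the force and the opening at its end, in the units of the state.
- telemetry.get_state(): the state, without advancing time (a new reading comes with each control period).
- optics.grab_frame(name): name is "side" or "top" or "wrist"; returns the picture (400x640x3 uint8, red, green, blue); there is no depth.
- optics.calibration(name): a dict with "fx", "fy", "cx", "cy" (pixels), "T" (4x4, takes a point from camera to world coordinates); the wrist camera has in their place "mount" (4x4, takes a point from camera to tool coordinates, whose origin is the TCP and whose axes are the tool frame's). Camera axes: x right, y down, z forward; pixel columns grow to the right and rows downward; lengths in m; the calibration is good to about 2 mm. A picture is of the moment at which its call begins: read the wrist's pose just before it. calibration takes no time and is no camera call.
- job_done(): hands the job in, once; it reports no verdict.
Trained networks look in the newest picture that a camera, given by its name, has taken for a name from the list of things; names that differ only in an ending like _2 or _b are one class to them, and where a whole thing is asked for, a point or a joint stands for the part that bears it (a point fixed in the world has none). Each returns a list of dicts, best first, with "confidence" (0 to 1); they miss things now and then, are a little off and sometimes report something else, mostly with a low value. They report only what shows in the picture. A call takes as long as a camera call. They do not tell look-alikes from the thing itself.
- finder.look_for(query, camera): "extent" ([left, top, right, bottom] in pixels, round what is visible of it).
- finder.silhouettes(query, camera): "pixels" (400x640 bool, what is visible of it) and "extent" ([left, top, right, bottom] in pixels, round what is visible of it).
- finder.pinpoint(query, camera): "location" ([row, column] in pixels: a listed point, or the origin of a listed thing).
The state is a dict: "t": time; "q": joint angles; "qd": joint speeds; "joint_efforts": joint torques, N m; "eef_pos": TCP position; "ee_rot": TCP orientation; "force": force on the tool from outside, world axes, zero at the start; "moment": the same for the moment, N m; "width": finger opening in m.
Only numpy, scipy, OpenCV 4.12 (cv2) and the standard library are available. Lean on these libraries where they do the work, as an engineer would, in place of code of your own. Each camera call takes 0.05 s, during which the arm holds its last target.

TASK

The turntable's spindle squeaks and wants oil. First press the open brass hold-down strap down over the walnut hull half until its catch clicks and keeps it shut by itself. Then take the steel screw cap off the oil well nearer the robot: nobody remembers whether its quarter-turn thread is left- or right-handed, so try both ways, and finish while still holding that cap, still, in the gripper at least 5 cm above its neck; leave the other cap as it is and the things around where they are.

Things in the scene. Friction and masses are not known exactly. Their poses are not given: they have to be found in the camera images.
- turntable: Dark cast-iron turntable, fixed, locked. Origin: underside centre of its base plate, 220 x 310 x 12 mm (x, y, z). x points away from the robot within 0.36 rad. A drum (radius 85, top at z 45) at x 0, y +50 carries the walnut hull half, 168 long in x, 56 wide, top at z 74. An oil block (200 x 56, top at z 42) at x 0, y -115 has two capped necks at x -60 (the nearer) and x +60.
- strap (a joint): Hinge angle of the brass strap, rad: 0 = shut (bar level), larger = free end raised; 0.5 to 1.05 at the start. A spring (0.25 N m/rad, 0.06 N m friction) raises it again unless the catch holds it. The catch is met at about 0.08 and passed below 0.035, with 5 to 10 N down on the pad; hard stop at 0.
- strap_hinge (a point): Point on the strap's hinge axis, at turntable x 0, y +115, z 86 mm. The axis runs along the turntable's x; the strap points from here to the turntable's -y, across the hull.
- strap_pad (a point): Centre of the top face of the thumb pad (26 x 24 mm) at the strap's free end, 103 mm along the strap from the hinge axis and 6 mm above the strap's mid-plane. Shut, it is at turntable x 0, y +12, z 92 mm. The bar is 18 wide, 6 thick, 116 long. The catch post beyond its end (turntable x -15 to 15, y -27 to -13) is 88 mm high.
- cap: The cap to take off: round knurled steel cap, 46 mm high: upper 24 mm a cylinder of diameter 48 to grip, lower 22 mm a hollow skirt of diameter 46; about 0.18 kg. Origin: centre of its lower rim, resting on the oil block at turntable x -60, y -115, z 42; z up. Its x axis starts along the turntable's x. Closing fingers may press it down by up to 10 N.
- neck (a point): Foot of the neck under that cap, at turntable x -60, y -115, z 42 mm; 19 mm high. Thread hand unknown, differs from start to start. Wrong way: hard stop after 4 degrees, a grip of 20 to 50 N then slips round the cap. Right way: free to lift when turned 50 to 105 degrees (aim at 78; stop at 110). The cap does not rise as it turns; until free, a pull of 16 N or more is blocked after 1.5 mm.
- other_cap: Identical cap on the far neck (turntable x +60, y -115): leave it on, not turned.
- deadeye_a: Loose boxwood deadeye, disc of diameter 44, 20 mm thick, lying beyond the turntable. Origin at underside centre. Leave alone.
- deadeye_b: The same, a second deadeye beyond the turntable. Leave alone.
- weight_tin: Open tin of lead keel weights, diameter 90, height 40 mm, on the turntable's -y side. Origin at underside centre. Leave alone.
- bottle_rest: Green glass bottle lying on its side on two wooden bars, 195 mm long along its x, diameter 64, top at 68 mm, on the turntable's +y side. Origin at underside centre. Leave alone.
Things that resemble listed ones, but are neither listed nor needed, are in the scene too. Leave any green look-alike of the cap alone.

How it is judged:
On the way, in this order (a step that is already met when the one before it is completed fails the run):
1. the strap is shut and stays shut by its catch, with nothing pressing on it (value of joint strap below 0.03 rad and contact force between each of the arm, the fingers and strap below 0.3 N), for 0.3 s.
2. the near cap has been turned loose while still down on its neck (angle between the x axis of cap and the x axis of turntable, either way round above 0.65 rad and z of cap in the frame of turntable below 0.047 m and horizontal distance between cap and neck below 0.004 m), for 0.05 s.
At the end, for the whole second after the job is handed in: The strap is shut (below 0.03 rad) with the gripper off it; the near cap is held still in the fingers (over 2 N, under 3 cm/s), its lower rim more than 50 mm above the foot of its neck and touching nothing of the turntable; the other cap is seated and turned less than 20 degrees (value of joint strap below 0.03 rad and z of cap in the frame of neck above 0.05 m and contact force between the fingers and cap above 2 N and linear speed of cap below 0.03 m/s and contact force between cap and turntable below 0.2 N and contact force between strap and the fingers below 0.3 N and z of other_cap in the frame of turntable below 0.05 m and angle between the x axis of other_cap and the x axis of turntable, either way round below 0.35 rad); the arm keeps its last pose, push and grip.
It fails at once if the other cap is turned by more than 20 degrees or lifted (not (z of other_cap in the frame of turntable below 0.05 m) or not (angle between the x axis of other_cap and the x axis of turntable, either way round below 0.35 rad)).
It fails at once if the first deadeye is shifted by more than 3 cm (distance of deadeye_a from where it was at the start of the episode above 0.03 m).
It fails at once if the second deadeye is shifted by more than 3 cm (distance of deadeye_b from where it was at the start of the episode above 0.03 m).
It fails at once if the tin of weights is shifted by more than 3 cm (distance of weight_tin from where it was at the start of the episode above 0.03 m).
It fails at once if the bottle is shifted by more than 3 cm (distance of bottle_rest from where it was at the start of the episode above 0.03 m).
It also fails if it takes over 67 s, if anything falls off the work surface, if the arm or the gripper's body presses on something with over 40 N, if the wrist force passes 120 N, or if a joint passes its speed limit or range.

## Working session

There is one attempt and no reset: what is moved stays moved. The work goes in short steps, Python scripts to look and compute and a tool call to move; the robot and the scene stay as the last step left them, time stands still between calls to the robot, and variables do not carry over. Pictures are saved under pics/ and viewed, and the job is handed in when it is done.

Besides the shell and the picture viewer there is one more tool, called as name([rows], argument=value, ...), one row to a line, values as JSON. play_rows: Moves the arm, as the interface text tells. Its arguments: {"type":"object","properties":{"steps":{"type":"array"},"newtons":{"type":"number"}},"required":["steps"]}

```bash
mkdir -p pics; ls; python3 - <<'E'
from station import telemetry, optics, finder
import cv2, numpy as np
s=telemetry.get_state(); print(s)
for n in ["top","side"]:
    im=optics.grab_frame(n); cv2.imwrite(f"pics/{n}0.png",im[:,:,::-1])
    c=optics.calibration(n); print(n,c)
    for q in ["turntable","cap","neck","strap_hinge","strap_pad","weight_tin","bottle_rest","deadeye_a"]:
        try:
            print(q,[(np.round(d["location"],1).tolist(),round(d["confidence"],2)) for d in finder.pinpoint(q,n)][:4])
        except Exception as e: print(q,e)
print(optics.calibration("wrist"))
print(telemetry.get_state()['t'])
E
```

```text
pics
{'t': 0.0, 'q': array([-9.24869857e-01,  3.59379751e-01,  1.10631344e-02, -3.51549673e-04,
       -1.22412176e+00, -2.88057744e-01]), 'qd': array([-2.63907593e-04, -4.11077199e-04, -7.78444697e-04, -3.79031450e-05,
        1.11537606e-03,  2.64125816e-05]), 'joint_efforts': array([ 5.94085723e-04, -5.82719815e+01,  2.93070334e+01,  6.99805006e+00,
        6.90027126e-03, -1.55395710e-04]), 'eef_pos': array([ 0.23633922, -0.6320592 ,  0.40372867]), 'ee_rot': array([0.08947652, 1.56912134, 2.01802186]), 'force': array([-0.50763248,  0.08458276,  0.67452395]), 'moment': array([ 7.11232834e-03, -5.03526249e-05,  1.08970725e-02]), 'width': 0.08756685716462093}
top {'fx': 398.43248039262204, 'fy': 398.43248039262204, 'cx': 324.4947092009797, 'cy': 197.99131474781768, 'T': array([[ 1.38133389e-02, -9.89459494e-01,  1.44149581e-01,
         4.72593569e-01],
       [-9.99904589e-01, -1.36597510e-02,  2.05516090e-03,
         1.23299697e-02],
       [-6.44510772e-05, -1.44164216e-01, -9.89553776e-01,
         9.64865037e-01],
       [ 0.00000000e+00,  0.00000000e+00,  0.00000000e+00,
    
[... 926 characters left out ...]
nge [([204.7, 323.4], 0.86), ([177.6, 306.5], 0.52)]
strap_pad [([169.3, 350.5], 0.84)]
weight_tin [([133.8, 413.5], 0.95), ([158.3, 369.7], 0.65)]
bottle_rest [([254.7, 264.9], 0.93)]
deadeye_a [([160.5, 323.2], 0.71), ([176.2, 304.8], 0.61)]
{'fx': 351.3338766667221, 'fy': 351.3338766667221, 'cx': 322.0508176397761, 'cy': 196.85520052282604, 'mount': array([[-3.11786757e-04, -2.94717522e-01,  9.55584368e-01,
         1.98677598e-02],
       [-1.45015228e-04, -9.55584392e-01, -2.94717576e-01,
         7.93280398e-02],
       [ 9.99999941e-01, -2.30463322e-04,  2.55200030e-04,
        -4.45362847e-04],
       [ 0.00000000e+00,  0.00000000e+00,  0.00000000e+00,
         1.00000000e+00]])}
0.9
```

View pics/top0.png

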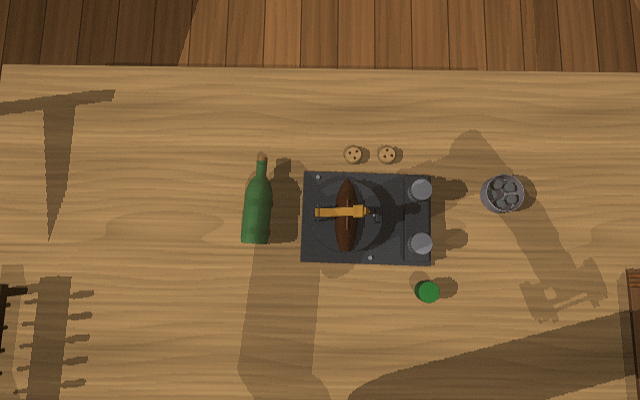

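View pics/side0.png

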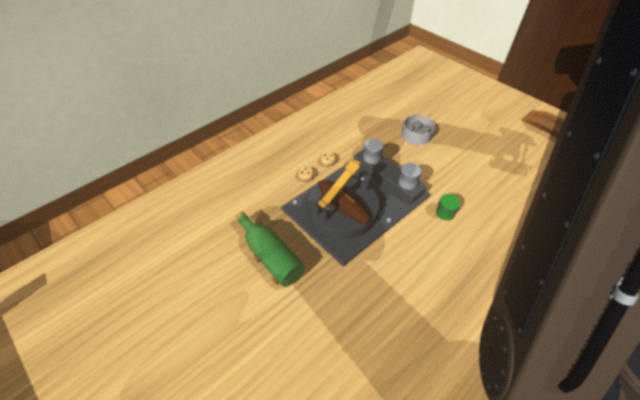

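```bash
python3 - <<'E'
import cv2
a=cv2.imread("pics/top0.png")[160:310,290:450]; cv2.imwrite("pics/top0c.png",cv2.resize(a,None,fx=5,fy=5,interpolation=cv2.INTER_CUBIC)[:600*5,:800])
b=cv2.imread("pics/side0.png")[120:280,270:470]; cv2.imwrite("pics/side0c.png",cv2.resize(b,None,fx=3.7,fy=3.7,interpolation=cv2.INTER_CUBIC))
E
```

```text
(no output)
```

View pics/top0c.png

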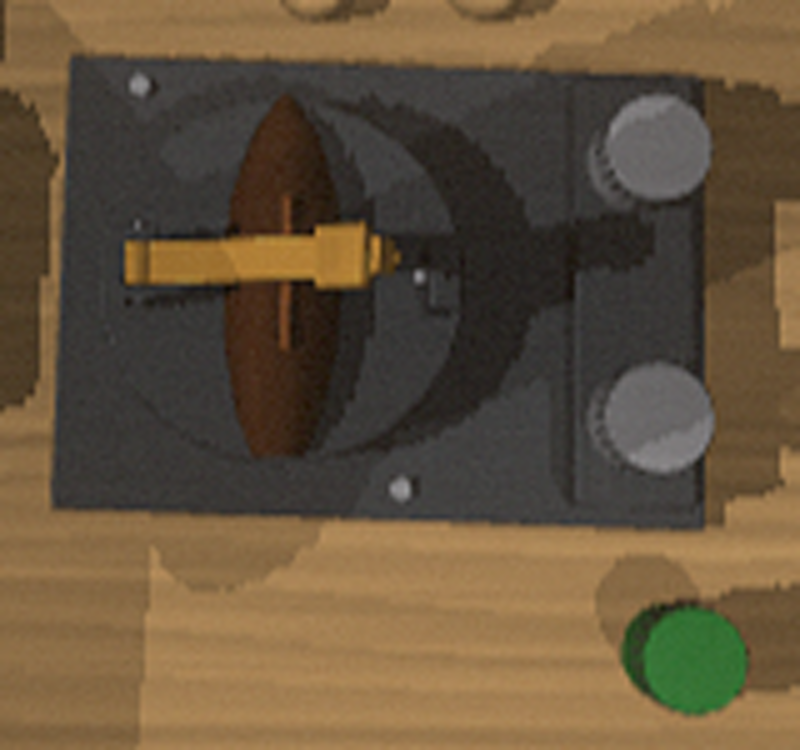

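View pics/side0c.png

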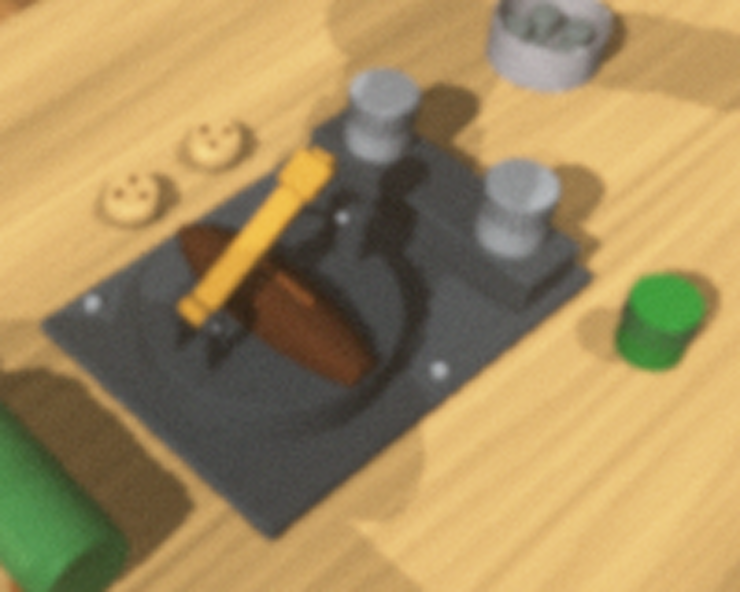

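```bash
cat > h.py <<'E'
import numpy as np, json
from scipy.optimize import least_squares
from scipy.spatial.transform import Rotation as R
from station import telemetry, optics, finder
def proj(P,c,T):
    P=np.atleast_2d(P); X=(P-T[:3,3])@T[:3,:3]
    return np.c_[c['fx']*X[:,0]/X[:,2]+c['cx'], c['fy']*X[:,1]/X[:,2]+c['cy']]
def toolT(s):
    T=np.eye(4); T[:3,:3]=R.from_euler('xyz',s['ee_rot']).as_matrix(); T[:3,3]=s['eef_pos']; return T
def tt(p,L):
    L=np.atleast_2d(L); c,s=np.cos(p[2]),np.sin(p[2])
    return np.c_[p[0]+c*L[:,0]-s*L[:,1],p[1]+s*L[:,0]+c*L[:,1],L[:,2]]
E
cat > fit.py <<'E'
from h import *
ct=optics.calibration("top"); cs=optics.calibration("side")
L=np.array([[.11,.155,.012],[.11,-.155,.012],[-.11,.155,.012],[-.11,-.155,.012],[-.06,-.115,.088],[.06,-.115,.088]])
A=np.array([[72,57],[704,78],[54,507],[704,527],[659,418],[659,147]])/5+[290,160]
Ls=L[[0,2,3,4,5]]
B=np.array([[42,326],[272,538],[594,275],[522,187],[385,97]])/3.7+[270,120]
def f(p,w=(1,1)): return np.r_[w[0]*(proj(tt(p,L),ct,ct['T'])-A).ravel(),w[1]*(proj(tt(p,Ls),cs,cs['T'])-B).ravel()]
for w in [(1,0),(0,1),(1,1)]:
    r=least_squares(f,[.45,-.05,0],args=(w,)); print(w,r.x.round(4)); 
print(r.fun.reshape(-1,2).round(1).tolist())
p=r.x; np.save("p.npy",p)
# strap angle
top=np.array([[355,256]])
def pad(a): return [0,.115-.103*np.cos(a)+.006*np.sin(a)*1, .086+.103*np.sin(a)+.006*np.cos(a)]
for a in np.arange(.5,1.06,.1): print(round(a,2),proj(tt(p,pad(a)),ct,ct['T']).round(1),proj(tt(p,pad(a)),cs,cs['T']).round(1))
print("neck",tt(p,[-.06,-.115,.042]),"padshut",tt(p,[0,.012,.092]))
E
python3 fit.py
```

```text
(1, 0) [ 0.565  -0.0871 -0.0197]
(0, 1) [ 0.5591 -0.0814 -0.0149]
(1, 1) [ 0.5629 -0.0854 -0.0169]
[[-1.4, 0.3], [-0.7, -0.1], [-1.4, 1.6], [-0.0, 1.7], [-0.3, 0.7], [-0.5, 0.8], [-1.3, -2.2], [0.1, -1.4], [0.6, -1.2], [0.2, -2.1], [-0.0, -2.7]]
0.5 [[358.9 212.4]] [[353.3 167.3]]
0.6 [[356.4 211.9]] [[351.7 165.8]]
0.7 [[353.4 211.4]] [[349.8 164.6]]
0.8 [[350.  210.8]] [[347.6 163.8]]
0.9 [[346.1 210.4]] [[345.1 163.5]]
1.0 [[341.9 209.9]] [[342.3 163.5]]
neck [[ 0.50095295 -0.19936986  0.042     ]] padshut [[ 0.56309526 -0.07340426  0.092     ]]
```

```bash
cat >> h.py <<'E'
def plan(xy,tipz,yaw=None,n=None,zdir=None):
    """tool down, tool z axis at world angle zdir; prints total shift in tool axes(units) & turn(units)"""
    s=telemetry.get_state(); T=toolT(s); Rc=T[:3,:3]
    if zdir is None: z=Rc[:,2].copy(); z[2]=0; z/=np.linalg.norm(z)
    else: z=np.array([np.cos(zdir),np.sin(zdir),0])
    x=np.array([0,0,-1.]); y=np.cross(z,x); Rg=np.c_[x,y,z]
    pg=np.array([xy[0],xy[1],tipz+.178])
    d=Rc.T@(pg-T[:3,3])/.025; rv=R.from_matrix(Rc.T@Rg).as_rotvec(degrees=True)/6
    print("q6",s['q'][5].round(3),"zdir",np.arctan2(Rc[1,2],Rc[0,2]).round(3),"shift in CURRENT tool axes",d.round(2),"turn",rv.round(2),"shift in goal axes",(Rg.T@(pg-T[:3,3])/.025).round(2))
E
python3 - <<'E'
from h import *
p=np.load("p.npy")
t=tt(p,[0,.02,.3])[0]; print(t)
for z in (p[2],p[2]+np.pi): plan(t,.24,zdir=z)
E
```

```text
[ 0.56323075 -0.0654054   0.3       ]
q6 -0.288 zdir 1.929 shift in CURRENT tool axes [ -0.53 -20.19  16.66] turn [18.58 -0.    0.  ] shift in goal axes [-0.53 22.89 12.69]
q6 -0.288 zdir 1.929 shift in CURRENT tool axes [ -0.53 -20.19  16.66] turn [-11.42  -0.    -0.  ] shift in goal axes [ -0.53 -22.89 -12.69]
```

play_rows([
  {"ty": -1,"tz": 0.83},
  {"ty": -1,"tz": 0.83},
  {"ty": -1,"tz": 0.83},
  {"ty": -1,"tz": 0.83},
  {"ty": -1,"tz": 0.83},
  {"ty": -1,"tz": 0.83},
  {"ty": -1,"tz": 0.83},
  {"ty": -1,"tz": 0.83},
  {"ty": -1,"tz": 0.83},
  {"ty": -1,"tz": 0.83},
  {"ty": -1,"tz": 0.83},
  {"ty": -1,"tz": 0.83},
  {"ty": -1,"tz": 0.83},
  {"ty": -1,"tz": 0.83},
  {"ty": -1,"tz": 0.83},
  {"ty": -1,"tz": 0.83},
  {"ty": -1,"tz": 0.83},
  {"ty": -1,"tz": 0.83},
  {"ty": -1,"tz": 0.83},
  {"ty": -1,"tz": 0.83},
])

```text
invalid input
```

play_rows([
  {"gripper": 0,"ax": -0.95},
  {"ax": -0.95},
  {"ax": -0.95},
  {"ax": -0.95},
  {"ax": -0.95},
  {"ax": -0.95},
  {"ax": -0.95},
  {"ax": -0.95},
  {"ax": -0.95},
  {"ax": -0.95},
  {"ax": -0.95},
  {"ax": -0.95},
  {},
  {},
], newtons=20)

```text
invalid input
```

```bash
python3 - <<'E'
from h import *
import cv2
p=np.load("p.npy")
s=telemetry.get_state(); print(s['t'],s['eef_pos'].round(4),s['ee_rot'].round(3),s['q'].round(2),s['width'])
T=toolT(s)@optics.calibration('wrist')['mount'];c=optics.calibration('wrist')
im=optics.grab_frame('wrist')[:,:,::-1].copy(); cv2.imwrite("pics/w1raw.png",im)
L=[[.11,.155,.012],[.11,-.155,.012],[-.11,.155,.012],[-.11,-.155,.012],[-.06,-.115,.088],[.06,-.115,.088],[0,.012,.092],[0,.115,.086]]
for u in proj(tt(p,L),c,T): print(u.round(1)); cv2.circle(im,tuple(int(v) for v in u),3,(0,0,255),1)
cv2.imwrite("pics/w1.png",im)
plan(tt(p,[0,.02,0])[0],.24,zdir=p[2]+np.pi)
E
```

```text
0.9 [ 0.2364 -0.6322  0.4047] [-2.59   1.571 -0.661] [-0.92  0.36  0.01 -0.   -1.22 -0.29] 0.0873868857044934
[629.9 560.4]
[461.2 512.4]
[721.2 469.1]
[537.7 408.7]
[581.1 502.8]
[528.7 562.7]
[640.9 562. ]
[701.3 574.5]
q6 -0.288 zdir 1.929 shift in CURRENT tool axes [ -0.53 -20.19  16.66] turn [-11.42  -0.    -0.  ] shift in goal axes [ -0.53 -22.89 -12.69]
```

View pics/w1.png

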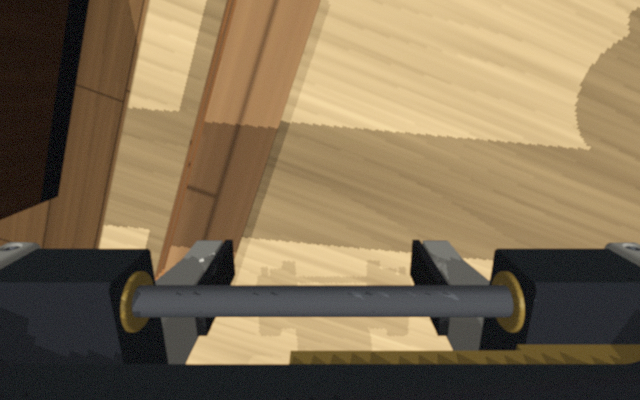

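play_rows([
  {"gripper": 1,"tx": 0,"ty": -1,"tz": 0.83,"ax": 0,"ay": 0,"az": 0},
  {"gripper": 1,"tx": 0,"ty": -1,"tz": 0.83,"ax": 0,"ay": 0,"az": 0},
  {"gripper": 1,"tx": 0,"ty": -1,"tz": 0.83,"ax": 0,"ay": 0,"az": 0},
  {"gripper": 1,"tx": 0,"ty": -1,"tz": 0.83,"ax": 0,"ay": 0,"az": 0},
  {"gripper": 1,"tx": 0,"ty": -1,"tz": 0.83,"ax": 0,"ay": 0,"az": 0},
  {"gripper": 1,"tx": 0,"ty": -1,"tz": 0.83,"ax": 0,"ay": 0,"az": 0},
  {"gripper": 1,"tx": 0,"ty": -1,"tz": 0.83,"ax": 0,"ay": 0,"az": 0},
  {"gripper": 1,"tx": 0,"ty": -1,"tz": 0.83,"ax": 0,"ay": 0,"az": 0},
  {"gripper": 1,"tx": 0,"ty": -1,"tz": 0.83,"ax": 0,"ay": 0,"az": 0},
  {"gripper": 1,"tx": 0,"ty": -1,"tz": 0.83,"ax": 0,"ay": 0,"az": 0},
  {"gripper": 1,"tx": 0,"ty": -1,"tz": 0.83,"ax": 0,"ay": 0,"az": 0},
  {"gripper": 1,"tx": 0,"ty": -1,"tz": 0.83,"ax": 0,"ay": 0,"az": 0},
  {"gripper": 1,"tx": 0,"ty": -1,"tz": 0.83,"ax": 0,"ay": 0,"az": 0},
  {"gripper": 1,"tx": 0,"ty": -1,"tz": 0.83,"ax": 0,"ay": 0,"az": 0},
  {"gripper": 1,"tx": 0,"ty": -1,"tz": 0.83,"ax": 0,"ay": 0,"az": 0},
  {"gripper": 1,"tx": 0,"ty": -1,"tz": 0.83,"ax": 0,"ay": 0,"az": 0},
  {"gripper": 1,"tx": 0,"ty": -1,"tz": 0.83,"ax": 0,"ay": 0,"az": 0},
  {"gripper": 1,"tx": 0,"ty": -1,"tz": 0.83,"ax": 0,"ay": 0,"az": 0},
  {"gripper": 1,"tx": 0,"ty": -1,"tz": 0.83,"ax": 0,"ay": 0,"az": 0},
  {"gripper": 1,"tx": 0,"ty": -1,"tz": 0.83,"ax": 0,"ay": 0,"az": 0},
], newtons=20)

```text
t: 2.62
eef_pos: [0.5599, -0.0668, 0.405]
ee_rot: [-1.766, 1.57, 0.163]
force: [1.1, -0.2, 0.2]
width: 0.0874
```

play_rows([
  {"gripper": 0,"tx": 0,"ty": 0,"tz": 0,"ax": -0.95,"ay": 0,"az": 0},
  {"gripper": 0,"tx": 0,"ty": 0,"tz": 0,"ax": -0.95,"ay": 0,"az": 0},
  {"gripper": 0,"tx": 0,"ty": 0,"tz": 0,"ax": -0.95,"ay": 0,"az": 0},
  {"gripper": 0,"tx": 0,"ty": 0,"tz": 0,"ax": -0.95,"ay": 0,"az": 0},
  {"gripper": 0,"tx": 0,"ty": 0,"tz": 0,"ax": -0.95,"ay": 0,"az": 0},
  {"gripper": 0,"tx": 0,"ty": 0,"tz": 0,"ax": -0.95,"ay": 0,"az": 0},
  {"gripper": 0,"tx": 0,"ty": 0,"tz": 0,"ax": -0.95,"ay": 0,"az": 0},
  {"gripper": 0,"tx": 0,"ty": 0,"tz": 0,"ax": -0.95,"ay": 0,"az": 0},
  {"gripper": 0,"tx": 0,"ty": 0,"tz": 0,"ax": -0.95,"ay": 0,"az": 0},
  {"gripper": 0,"tx": 0,"ty": 0,"tz": 0,"ax": -0.95,"ay": 0,"az": 0},
  {"gripper": 0,"tx": 0,"ty": 0,"tz": 0,"ax": -0.95,"ay": 0,"az": 0},
  {"gripper": 0,"tx": 0,"ty": 0,"tz": 0,"ax": -0.95,"ay": 0,"az": 0},
  {"gripper": 0,"tx": 0,"ty": 0,"tz": 0,"ax": 0,"ay": 0,"az": 0},
  {"gripper": 0,"tx": 0,"ty": 0,"tz": 0,"ax": 0,"ay": 0,"az": 0},
], newtons=20)

```text
t: 3.78
eef_pos: [0.5593, -0.0684, 0.4048]
ee_rot: [-2.933, 1.571, 0.186]
force: [0.7, -0.1, -0.1]
width: 0.0021
```

```bash
cat > wl.py <<'E'
from h import *
import cv2,sys
p=np.load("p.npy")
s=telemetry.get_state(); print(s['t'],s['eef_pos'].round(4),s['q'].round(2),s['width'].round(4),s['force'].round(1),s['moment'].round(2))
T=toolT(s)@optics.calibration('wrist')['mount'];c=optics.calibration('wrist')
im=optics.grab_frame('wrist')[:,:,::-1].copy(); cv2.imwrite(f"pics/{sys.argv[1]}raw.png",im)
L=[[.11,.155,.012],[.11,-.155,.012],[-.11,.155,.012],[-.11,-.155,.012],[-.06,-.115,.088],[.06,-.115,.088],[0,.012,.092],[0,.115,.086]]
for u in proj(tt(p,L),c,T): print(u.round(1)); cv2.circle(im,tuple(int(v) for v in u),3,(0,0,255),1)
cv2.imwrite(f"pics/{sys.argv[1]}.png",im)
np.save(f"pics/{sys.argv[1]}T.npy",T)
E
python3 wl.py w2; python3 -c "
from h import *
p=np.load('p.npy')
plan(tt(p,[0,.02,0])[0],.24,zdir=p[2]+np.pi)"
```

```text
q6 -0.248 zdir 3.119 shift in CURRENT tool axes [-0.53 -0.12 -0.15] turn [-0.05 -0.    0.  ] shift in goal axes [-0.53 -0.12 -0.15]Traceback (most recent call last):
  File "wl.py", line 4, in <module>
    s=telemetry.get_state(); print(s['t'],s['eef_pos'].round(4),s['q'].round(2),s['width'].round(4),s['force'].round(1),s['moment'].round(2))
                                                                                ^^^^^^^^^^^^^^^^
AttributeError: 'float' object has no attribute 'round'
```

```bash
sed -i "s/s\['width'\].round(4)/round(s['width'],4)/" wl.py; python3 wl.py w2
```

```text
3.7833 [ 0.5593 -0.0684  0.4048] [ 0.23  0.18 -0.24  0.   -1.16 -0.25] 0.0021 [ 0.7 -0.1 -0.1] [0.06 0.13 0.02]
[228.3 279.5]
[200.4 -13.4]
[412.  278.6]
[435.2 -14.8]
[395.7  17. ]
[238.6  17.9]
[318.5 180. ]
[319.4 282.1]
```

View pics/w2.png

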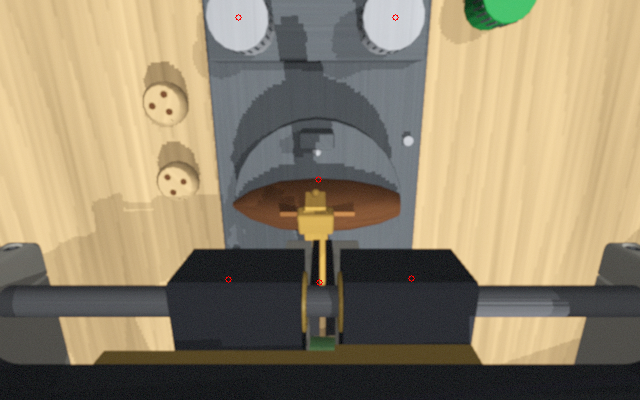

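play_rows([
  {"gripper": 0,"tx": 0.9,"ty": -0.12,"tz": -0.15,"ax": -0.05,"ay": 0,"az": 0},
  {"gripper": 0,"tx": 0.9,"ty": 0,"tz": 0,"ax": 0,"ay": 0,"az": 0},
  {"gripper": 0,"tx": 0.9,"ty": 0,"tz": 0,"ax": 0,"ay": 0,"az": 0},
  {"gripper": 0,"tx": 0.3,"ty": 0,"tz": 0,"ax": 0,"ay": 0,"az": 0},
  {"gripper": 0,"tx": 0.3,"ty": 0,"tz": 0,"ax": 0,"ay": 0,"az": 0},
  {"gripper": 0,"tx": 0.3,"ty": 0.04,"tz": 0,"ax": 0,"ay": 0,"az": 0},
  {"gripper": 0,"tx": 0.3,"ty": 0.06,"tz": 0,"ax": 0,"ay": 0,"az": 0},
  {"gripper": 0,"tx": 0.3,"ty": 0.06,"tz": 0,"ax": 0,"ay": 0,"az": 0},
  {"gripper": 0,"tx": 0.3,"ty": 0.06,"tz": 0,"ax": 0,"ay": 0,"az": 0},
  {"gripper": 0,"tx": 0,"ty": 0,"tz": 0,"ax": 0,"ay": 0,"az": 0},
])

```text
t: 4.67
eef_pos: [0.5629, -0.0712, 0.2909]
ee_rot: [-0.242, 1.57, 2.885]
force: [-1.4, 1.0, 0.3]
width: 0.0004
```

```bash
python3 wl.py w3; python3 -c "
from h import *
p=np.load('p.npy')
plan(tt(p,[0,.013,0])[0],.092,zdir=p[2]+np.pi)
import cv2
cv2.imwrite('pics/side1.png',cv2.resize(optics.grab_frame('side')[100:300,240:500,::-1],None,fx=3,fy=3))"
```

```text
4.6667 [ 0.5629 -0.0712  0.2909] [ 0.22  0.28 -0.38 -0.   -0.91 -0.23] 0.0004 [-1.4  1.   0.3] [ 0.11 -0.05 -0.  ]
[198.3 348. ]
[148.  -60.4]
[445.4 348.1]
[497.6 -59.3]
[454.8 -23.8]
[191.9 -24.5]
[322.8 236.1]
[322.3 377.3]
q6 -0.233 zdir 3.127 shift in CURRENT tool axes [ 0.86  0.05 -0.01] turn [0.02 0.01 0.  ] shift in goal axes [ 0.86  0.05 -0.01]
```

View pics/side1.png

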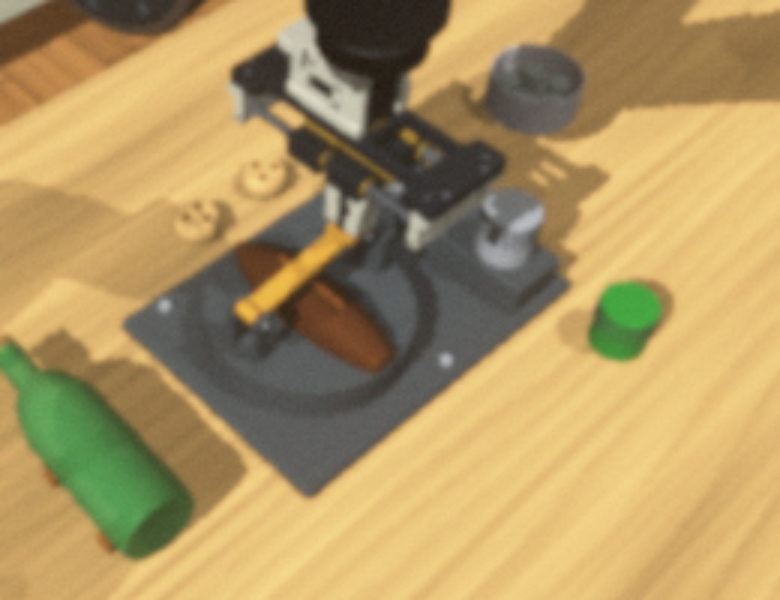

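View pics/w3.png

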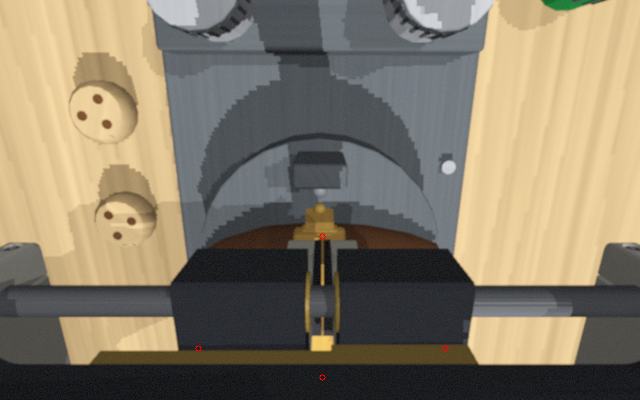

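play_rows([
  {"gripper": 0,"tx": 0.3,"ty": 0.05,"tz": 0,"ax": 0,"ay": 0,"az": 0},
  {"gripper": 0,"tx": 0.25,"ty": 0,"tz": 0,"ax": 0,"ay": 0,"az": 0},
  {"gripper": 0,"tx": 0.2,"ty": 0,"tz": 0,"ax": 0,"ay": 0,"az": 0},
  {"gripper": 0,"tx": 0,"ty": 0,"tz": 0,"ax": 0,"ay": 0,"az": 0},
])

```text
t: 5.1
eef_pos: [0.5629, -0.0724, 0.2726]
ee_rot: [0.364, 1.57, -2.791]
force: [0.1, 0.1, -0.6]
width: 0.0007
```

play_rows([
  {"gripper": 0,"tx": 0.1,"ty": 0,"tz": 0,"ax": 0,"ay": 0,"az": 0},
  {"gripper": 0,"tx": 0,"ty": 0,"tz": 0,"ax": 0,"ay": 0,"az": 0},
])

```text
t: 5.27
eef_pos: [0.563, -0.0722, 0.2704]
ee_rot: [-0.144, 1.57, 2.983]
force: [0.3, -0.5, 0.6]
width: 0.0003
```

play_rows([
  {"gripper": 0,"tx": 0.08,"ty": 0,"tz": 0,"ax": 0,"ay": 0,"az": 0},
  {"gripper": 0,"tx": 0,"ty": 0,"tz": 0,"ax": 0,"ay": 0,"az": 0},
])

```text
t: 5.43
eef_pos: [0.5631, -0.0721, 0.27]
ee_rot: [2.432, 1.57, -0.722]
force: [-4.2, 0.3, 10.7]
width: 0.0006
```

play_rows([
  {"gripper": 0,"tx": 0.06,"ty": 0,"tz": 0,"ax": 0,"ay": 0,"az": 0},
  {"gripper": 0,"tx": 0,"ty": 0,"tz": 0,"ax": 0,"ay": 0,"az": 0},
])

```text
t: 5.6
eef_pos: [0.5631, -0.0721, 0.2696]
ee_rot: [2.76, 1.57, -0.394]
force: [-8.5, 1.7, 22.3]
width: 0.0005
```

play_rows([
  {"gripper": 0,"tx": -0.5,"ty": 0,"tz": 0,"ax": 0,"ay": 0,"az": 0},
  {"gripper": 0,"tx": -1,"ty": 0,"tz": 0,"ax": 0,"ay": 0,"az": 0},
  {"gripper": 0,"tx": -1,"ty": 0,"tz": 0,"ax": 0,"ay": 0,"az": 0},
  {"gripper": 0,"tx": -1,"ty": 0,"tz": 0,"ax": 0,"ay": 0,"az": 0},
  {"gripper": 0,"tx": -1,"ty": 0,"tz": 0,"ax": 0,"ay": 0,"az": 0},
  {"gripper": 0,"tx": 0,"ty": 0,"tz": 0,"ax": 0,"ay": 0,"az": 0},
])

```text
t: 6.1
eef_pos: [0.5643, -0.0721, 0.3851]
ee_rot: [-3.089, 1.563, 0.04]
force: [1.4, -0.0, 0.9]
width: 0.0003
```

```bash
python3 wl.py w4; python3 -c "
from h import *
p=np.load('p.npy')
plan(tt(p,[-.06,-.115,0])[0],.2,zdir=p[2]+np.pi)
import cv2
cv2.imwrite('pics/side2.png',cv2.resize(optics.grab_frame('side')[100:300,240:500,::-1],None,fx=3,fy=3))"
```

```text
6.1 [ 0.5643 -0.0721  0.3851] [ 0.22  0.2  -0.26  0.   -1.11 -0.23] 0.0003 [ 1.4 -0.   0.9] [ 0.01 -0.15  0.04]
[230. 290.]
[204.2 -16.2]
[421.8 291.3]
[452.5 -15.6]
[412.9  17.8]
[244.6  17.4]
[327.2 190.3]
[326.3 296.9]
q6 -0.231 zdir 3.128 shift in CURRENT tool axes [0.17 5.13 2.44] turn [ 0.03 -0.05  0.01] shift in goal axes [0.18 5.13 2.42]
```

View pics/side2.png

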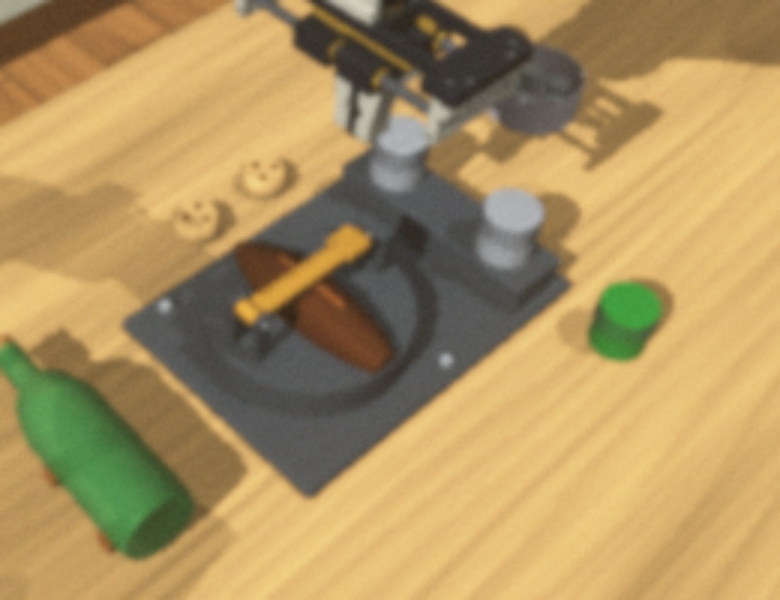

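View pics/w4.png

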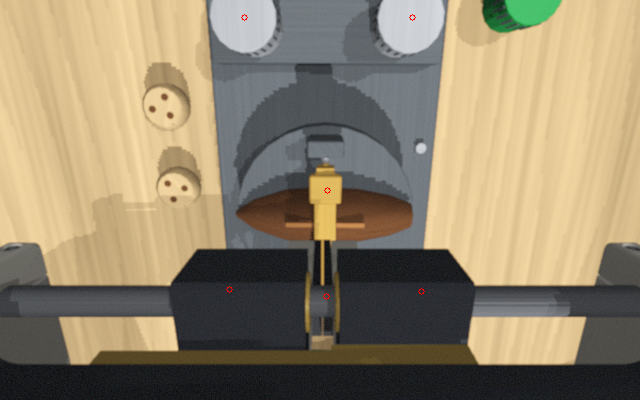

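play_rows([
  {"gripper": 1,"tx": 0,"ty": 0.7,"tz": 0.6,"ax": 0.03,"ay": 0,"az": 0},
  {"gripper": 1,"tx": 0,"ty": 0.7,"tz": 0.6,"ax": 0,"ay": 0,"az": 0},
  {"gripper": 1,"tx": 0,"ty": 0.7,"tz": 0.6,"ax": 0,"ay": 0,"az": 0},
  {"gripper": 1,"tx": 0,"ty": 0.7,"tz": 0.6,"ax": 0,"ay": 0,"az": 0},
  {"gripper": 1,"tx": 0,"ty": 0,"tz": 0,"ax": 0,"ay": 0,"az": 0},
  {"gripper": 1,"tx": 0,"ty": 0,"tz": 0,"ax": 0,"ay": 0,"az": 0},
  {"gripper": 1,"tx": 0,"ty": 0,"tz": 0,"ax": 0,"ay": 0,"az": 0},
])

```text
t: 6.78
eef_pos: [0.5019, -0.1412, 0.3791]
ee_rot: [-0.124, 1.57, 3.0]
force: [0.2, 0.2, -0.3]
width: 0.0416
```

```bash
python3 wl.py w5; python3 -c "
from h import *
p=np.load('p.npy')
plan(tt(p,[-.06,-.115,0])[0],.2,zdir=p[2]+np.pi)
for d in finder.silhouettes('cap','wrist'): print(d['confidence'],d['extent'])
"
```

```text
6.7833 [ 0.5019 -0.1412  0.3791] [ 0.1   0.13 -0.36 -0.   -1.09 -0.12] 0.0416 [ 0.2  0.2 -0.3] [0.06 0.07 0.05]
[179.5 345.4]
[139.2  68.1]
[364.5 345. ]
[376.1  67.9]
[322.6 118.7]
[163.8 118.9]
[252.2 271.4]
[259.8 364.6]
q6 -0.12 zdir 3.125 shift in CURRENT tool axes [0.05 2.34 0.01] turn [-0.    0.01  0.  ] shift in goal axes [0.05 2.34 0.01]
0.86 [288.6, 85.3, 355.1, 151.4]
0.69 [406.7, 52.8, 476.9, 114.1]
```

View pics/w5.png

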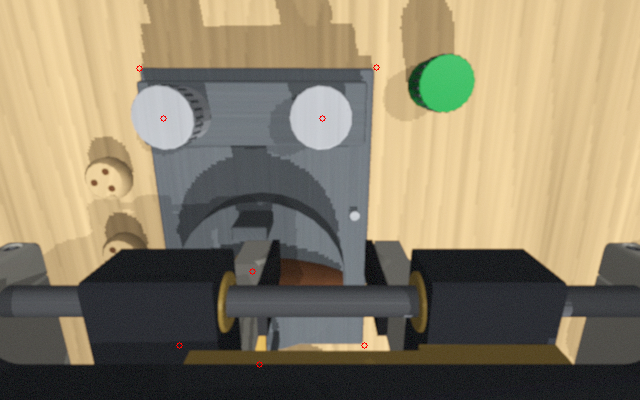

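play_rows([
  {"gripper": 1,"tx": 0,"ty": 0.8,"tz": -0.03,"ax": 0,"ay": 0,"az": 0},
  {"gripper": 1,"tx": 0,"ty": 0.8,"tz": 0,"ax": 0,"ay": 0,"az": 0},
  {"gripper": 1,"tx": 0,"ty": 0.74,"tz": 0,"ax": 0,"ay": 0,"az": 0},
  {"gripper": 1,"tx": 0.8,"ty": 0,"tz": 0,"ax": 0,"ay": 0,"az": 0},
  {"gripper": 1,"tx": 0.8,"ty": 0,"tz": 0,"ax": 0,"ay": 0,"az": 0},
  {"gripper": 1,"tx": 0.8,"ty": 0,"tz": 0,"ax": 0,"ay": 0,"az": 0},
  {"gripper": 1,"tx": 0.8,"ty": 0,"tz": 0,"ax": 0,"ay": 0,"az": 0},
  {"gripper": 1,"tx": 0,"ty": 0,"tz": 0,"ax": 0,"ay": 0,"az": 0},
  {"gripper": 1,"tx": 0,"ty": 0,"tz": 0,"ax": 0,"ay": 0,"az": 0},
])

```text
t: 7.63
eef_pos: [0.5019, -0.1994, 0.2991]
ee_rot: [0.048, 1.568, -3.11]
force: [0.7, 0.1, 0.2]
width: 0.0881
```

```bash
python3 wl.py w6; python3 -c "
from h import *
p=np.load('p.npy')
plan(tt(p,[-.059,-.115,0])[0],.06,zdir=p[2]+np.pi)
import cv2
cv2.imwrite('pics/top2.png',cv2.resize(optics.grab_frame('top')[150:310,290:500,::-1],None,fx=3.7,fy=3.7))
"
```

```text
7.6333 [ 0.5019 -0.1994  0.2991] [-0.01  0.23 -0.43  0.   -0.91 -0.  ] 0.0881 [0.7 0.1 0.2] [ 0.02 -0.02 -0.04]
[156.  447.9]
[ 99.2 143.7]
[371.8 447.2]
[389.  143.7]
[324.1 231.3]
[119.4 231.5]
[235.9 406. ]
[247.1 501.6]
q6 -0.001 zdir 3.125 shift in CURRENT tool axes [ 2.49 -0.    0.02] turn [ 0.01  0.   -0.  ] shift in goal axes [ 2.49 -0.    0.02]
```

View pics/w6.png

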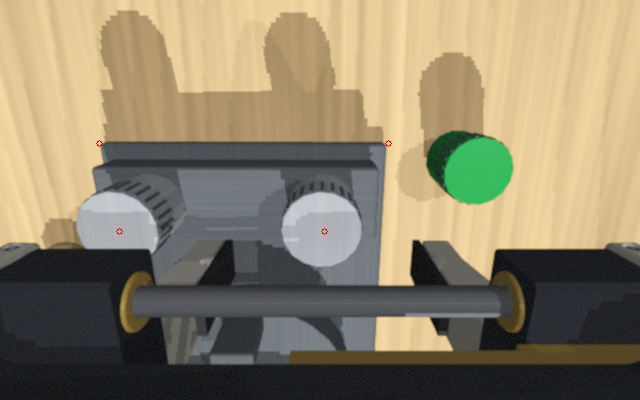

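View pics/top2.png

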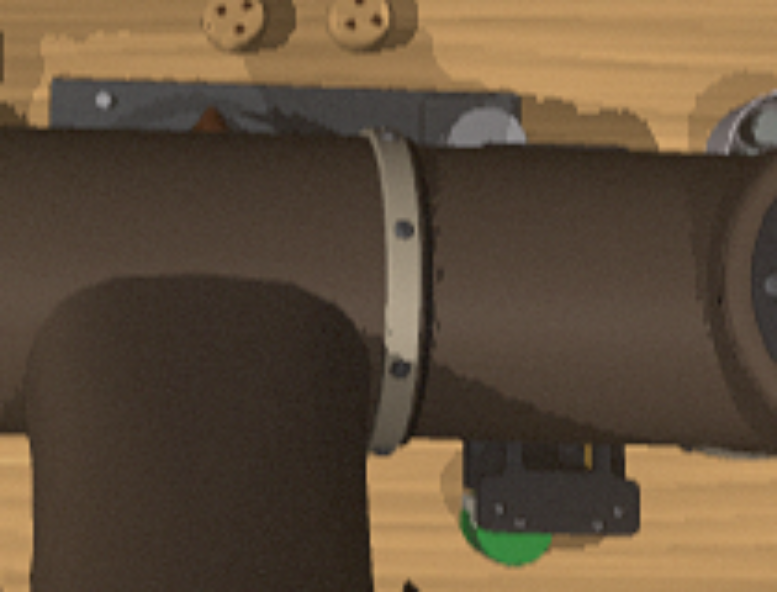

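play_rows([
  {"gripper": 1,"tx": 0.6,"ty": 0.03,"tz": -0.03,"ax": 0,"ay": 0,"az": 0},
  {"gripper": 1,"tx": 0.6,"ty": 0,"tz": 0,"ax": 0,"ay": 0,"az": 0},
  {"gripper": 1,"tx": 0.6,"ty": 0,"tz": 0,"ax": 0,"ay": 0,"az": 0},
  {"gripper": 1,"tx": 0.6,"ty": 0,"tz": 0,"ax": 0,"ay": 0,"az": 0},
  {"gripper": 1,"tx": 0,"ty": 0,"tz": 0,"ax": 0,"ay": 0,"az": 0},
  {"gripper": 1,"tx": 0,"ty": 0,"tz": 0,"ax": 0,"ay": 0,"az": 0},
  {"gripper": 0,"tx": 0,"ty": 0,"tz": 0,"ax": 0,"ay": 0,"az": 0},
  {"gripper": 0,"tx": 0,"ty": 0,"tz": 0,"ax": 0,"ay": 0,"az": 0},
  {"gripper": 0,"tx": 0,"ty": 0,"tz": 0,"ax": 0,"ay": 0,"az": 0},
  {"gripper": 0,"tx": 0,"ty": 0,"tz": 0,"ax": 0,"ay": 0,"az": 0},
  {"gripper": 0,"tx": 0,"ty": 0,"tz": 0,"ax": 0,"ay": 0,"az": 0},
  {"gripper": 0,"tx": 0,"ty": 0,"tz": 0,"ax": 0,"ay": 0,"az": 0},
  {"gripper": 0,"tx": 0,"ty": 0,"tz": 0,"ax": 0,"ay": 0,"az": 0},
], newtons=40)

```text
t: 8.82
eef_pos: [0.5023, -0.2005, 0.24]
ee_rot: [0.118, 1.571, -3.041]
force: [-0.9, 0.2, 3.4]
width: 0.0477
```

```bash
cat > st.py <<'E'
from h import *
s=telemetry.get_state(); T=toolT(s)
print(s['t'],s['eef_pos'].round(4),"w",round(s['width'],4),"F",s['force'].round(1),"Mtool",(T[:3,:3].T@s['moment']).round(2),"q6",s['q'][5].round(3),"eff6",s['joint_efforts'][5].round(2),"zdir",np.arctan2(T[1,2],T[0,2]).round(3))
E
python3 st.py; python3 wl.py w7
```

```text
8.8167 [ 0.5023 -0.2005  0.24  ] w 0.0477 F [-0.9  0.2  3.4] Mtool [-0.   -0.37 -0.21] q6 0.0 eff6 0.0 zdir 3.124
8.8167 [ 0.5023 -0.2005  0.24  ] [-0.02  0.31 -0.49  0.   -0.77  0.  ] 0.0477 [-0.9  0.2  3.4] [0.21 0.37 0.  ]
[127.3 515.5]
[ 42.6 160.6]
[382.7 515.1]
[408.9 160.4]
[327.3 287.5]
[ 46.7 287.7]
[211.9 504.9]
[230.  608.5]
```

View pics/w7.png

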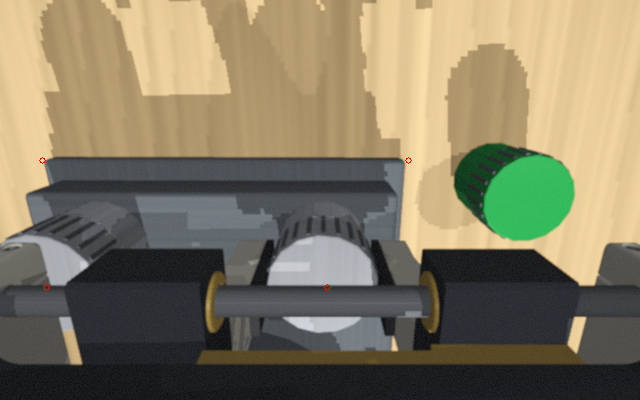

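play_rows([
  {"gripper": 0,"tx": 0,"ty": 0,"tz": 0,"ax": -0.7,"ay": 0,"az": 0},
  {"gripper": 0,"tx": 0,"ty": 0,"tz": 0,"ax": -0.7,"ay": 0,"az": 0},
  {"gripper": 0,"tx": 0,"ty": 0,"tz": 0,"ax": -0.6,"ay": 0,"az": 0},
  {"gripper": 0,"tx": 0,"ty": 0,"tz": 0,"ax": 0,"ay": 0,"az": 0},
])

```text
t: 9.2
eef_pos: [0.5025, -0.2006, 0.24]
ee_rot: [-2.64, 1.57, 0.695]
force: [-0.1, 0.1, 2.0]
width: 0.047
```

```bash
python3 st.py; python3 wl.py w8|tail -0
```

```text
9.2 [ 0.5025 -0.2006  0.24  ] w 0.047 F [-0.1  0.1  2. ] Mtool [ 1.01 -0.07 -0.22] q6 0.211 eff6 2.13 zdir -2.948Exception ignored on flushing sys.stdout:
BrokenPipeError: [Errno 32] Broken pipe
```

View pics/w8.png

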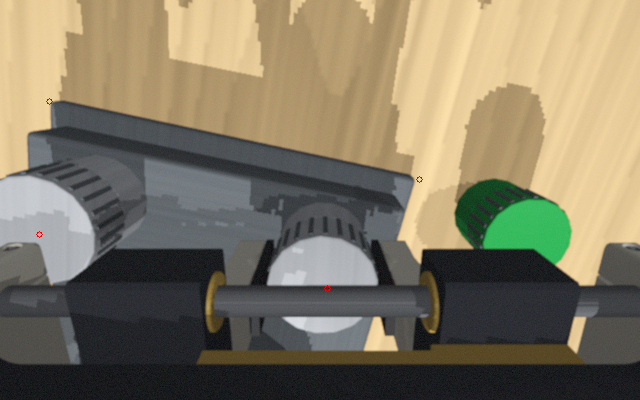

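play_rows([
  {"gripper": 0,"tx": 0,"ty": 0,"tz": 0,"ax": 0.8,"ay": 0,"az": 0},
  {"gripper": 0,"tx": 0,"ty": 0,"tz": 0,"ax": 0.8,"ay": 0,"az": 0},
  {"gripper": 0,"tx": 0,"ty": 0,"tz": 0,"ax": 0.8,"ay": 0,"az": 0},
  {"gripper": 0,"tx": 0,"ty": 0,"tz": 0,"ax": 0.8,"ay": 0,"az": 0},
  {"gripper": 0,"tx": 0,"ty": 0,"tz": 0,"ax": 0,"ay": 0,"az": 0},
])

```text
t: 9.67
eef_pos: [0.5027, -0.2005, 0.24]
ee_rot: [2.578, 1.57, -0.711]
force: [0.2, -0.4, 0.8]
width: 0.0471
```

```bash
python3 st.py; python3 wl.py w9>/dev/null
```

```text
9.6667 [ 0.5027 -0.2005  0.24  ] w 0.0471 F [ 0.2 -0.4  0.8] Mtool [0.04 0.07 0.12] q6 -0.131 eff6 -1.48 zdir 2.994
```

View pics/w9.png

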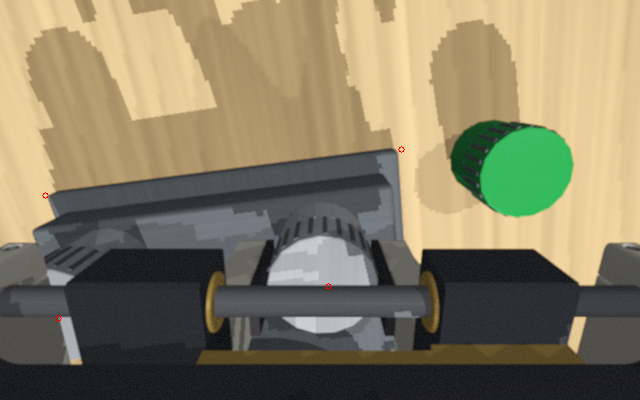

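play_rows([
  {"gripper": 0,"tx": 0,"ty": 0,"tz": 0,"ax": 0.8,"ay": 0,"az": 0},
  {"gripper": 0,"tx": 0,"ty": 0,"tz": 0,"ax": 0.8,"ay": 0,"az": 0},
  {"gripper": 0,"tx": 0,"ty": 0,"tz": 0,"ax": 0.8,"ay": 0,"az": 0},
  {"gripper": 0,"tx": 0,"ty": 0,"tz": 0,"ax": 0.8,"ay": 0,"az": 0},
  {"gripper": 0,"tx": 0,"ty": 0,"tz": 0,"ax": 0.8,"ay": 0,"az": 0},
  {"gripper": 0,"tx": 0,"ty": 0,"tz": 0,"ax": 0,"ay": 0,"az": 0},
])

```text
t: 10.22
eef_pos: [0.5026, -0.2005, 0.24]
ee_rot: [3.075, 1.57, -0.63]
force: [-0.2, -1.0, 1.7]
width: 0.0475
```

```bash
python3 st.py; python3 wl.py w10>/dev/null
```

```text
10.2167 [ 0.5026 -0.2005  0.24  ] w 0.0475 F [-0.2 -1.   1.7] Mtool [0.06 0.11 0.03] q6 -0.546 eff6 -1.5 zdir 2.579
```

play_rows([
  {"gripper": 0,"tx": 0,"ty": 0,"tz": 0,"ax": 0.8,"ay": 0,"az": 0},
  {"gripper": 0,"tx": 0,"ty": 0,"tz": 0,"ax": 0.8,"ay": 0,"az": 0},
  {"gripper": 0,"tx": 0,"ty": 0,"tz": 0,"ax": 0.8,"ay": 0,"az": 0},
  {"gripper": 0,"tx": 0,"ty": 0,"tz": 0,"ax": 0.8,"ay": 0,"az": 0},
  {"gripper": 0,"tx": 0,"ty": 0,"tz": 0,"ax": 0.8,"ay": 0,"az": 0},
  {"gripper": 0,"tx": 0,"ty": 0,"tz": 0,"ax": 0.8,"ay": 0,"az": 0},
  {"gripper": 0,"tx": 0,"ty": 0,"tz": 0,"ax": 0.8,"ay": 0,"az": 0},
  {"gripper": 0,"tx": 0,"ty": 0,"tz": 0,"ax": 0.8,"ay": 0,"az": 0},
  {"gripper": 0,"tx": 0,"ty": 0,"tz": 0,"ax": 0,"ay": 0,"az": 0},
  {"gripper": 0,"tx": 0,"ty": 0,"tz": 0,"ax": 0,"ay": 0,"az": 0},
])

```text
t: 11.1
eef_pos: [0.5024, -0.2006, 0.24]
ee_rot: [1.84, 1.571, -2.528]
force: [0.4, -0.3, 2.6]
width: 0.0468
```

```bash
python3 st.py; python3 wl.py w11>/dev/null
```

```text
11.1 [ 0.5024 -0.2006  0.24  ] w 0.0468 F [ 0.4 -0.3  2.6] Mtool [0.07 0.1  0.11] q6 -1.209 eff6 -0.4 zdir 1.915
```

View pics/w11.png

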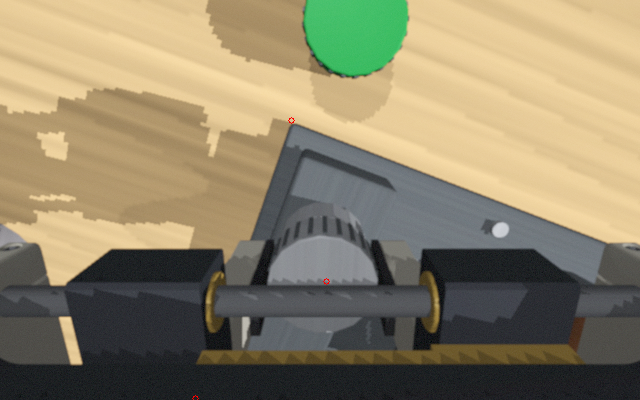

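play_rows([
  {"gripper": 0,"tx": -0.1,"ty": 0,"tz": 0,"ax": 0,"ay": 0,"az": 0},
  {"gripper": 0,"tx": -0.1,"ty": 0,"tz": 0,"ax": 0,"ay": 0,"az": 0},
  {"gripper": 0,"tx": 0,"ty": 0,"tz": 0,"ax": 0,"ay": 0,"az": 0},
])

```text
t: 11.4
eef_pos: [0.5024, -0.2005, 0.2452]
ee_rot: [-0.558, 1.571, 1.353]
force: [-0.9, -0.1, -2.2]
width: 0.0475
```

```bash
python3 st.py
```

```text
11.4 [ 0.5024 -0.2005  0.2452] w 0.0475 F [-0.9 -0.1 -2.2] Mtool [-0.05  0.05 -0.07] q6 -1.213 eff6 0.04 zdir 1.911
```

Free: only its weight is felt. Lifting on.

play_rows([
  {"gripper": 0,"tx": -0.3,"ty": 0,"tz": 0,"ax": 0,"ay": 0,"az": 0},
  {"gripper": 0,"tx": -0.4,"ty": 0,"tz": 0,"ax": 0,"ay": 0,"az": 0},
  {"gripper": 0,"tx": -0.5,"ty": 0,"tz": 0,"ax": 0,"ay": 0,"az": 0},
  {"gripper": 0,"tx": -0.5,"ty": 0,"tz": 0,"ax": 0,"ay": 0,"az": 0},
  {"gripper": 0,"tx": -0.5,"ty": 0,"tz": 0,"ax": 0,"ay": 0,"az": 0},
  {"gripper": 0,"tx": -0.5,"ty": 0,"tz": 0,"ax": 0,"ay": 0,"az": 0},
  {"gripper": 0,"tx": -0.4,"ty": 0,"tz": 0,"ax": 0,"ay": 0,"az": 0},
  {"gripper": 0,"tx": -0.3,"ty": 0,"tz": 0,"ax": 0,"ay": 0,"az": 0},
  {"gripper": 0,"tx": 0,"ty": 0,"tz": 0,"ax": 0,"ay": 0,"az": 0},
  {"gripper": 0,"tx": 0,"ty": 0,"tz": 0,"ax": 0,"ay": 0,"az": 0},
  {"gripper": 0,"tx": 0,"ty": 0,"tz": 0,"ax": 0,"ay": 0,"az": 0},
])

```text
t: 12.32
eef_pos: [0.5021, -0.2004, 0.3293]
ee_rot: [0.897, 1.57, 2.807]
force: [0.2, 0.1, -2.5]
width: 0.0471
```

```bash
python3 st.py; python3 wl.py w12>/dev/null;  python3 -c "
from h import *
import cv2
cv2.imwrite('pics/side3.png',cv2.resize(optics.grab_frame('side')[100:300,240:500,::-1],None,fx=3,fy=3))"
```

```text
12.3167 [ 0.5021 -0.2004  0.3293] w 0.0471 F [ 0.2  0.1 -2.5] Mtool [ 0.05 -0.06  0.02] q6 -1.215 eff6 0.0 zdir 1.91
```

View pics/side3.png

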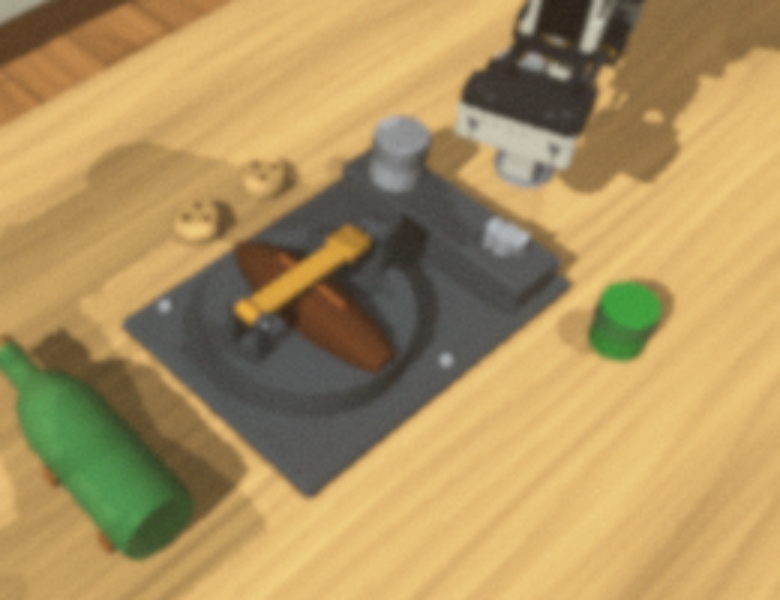

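View pics/w12.png

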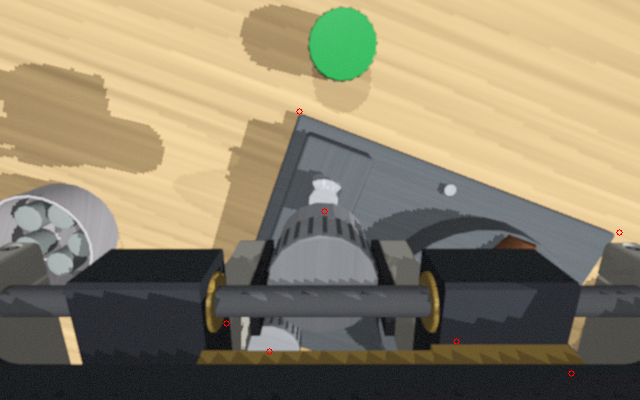

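The picture shows the strap level at (310,275), the bare neck at (505,235), and the cap in the gripper about 89 mm up. The far cap is seated and the tin, bottle and deadeyes are in place.

```bash
python3 -c "
from station import job_done
print(job_done())"
```

```text
the job is handed in; nothing more can be done
None
```

The job is handed in, at about 12.5 s of the 67 s allowed. `job_done()` gives no verdict, so what follows rests on my own last checks.

- **Strap:** I pressed the pad down with closed fingers until it met the hard stop, at 22 N. After I lifted off, the strap stayed level, both right away and in the last side picture.
- **Thread:** Counter-clockwise from above, the near cap hit its stop and the grip slipped at about 1 N m. Clockwise it turned freely at about 0.05 N m, so the thread is left-handed. I turned it about 77° from its starting position. That figure is worked out from the wrist angle and an assumed 4° at the wrong-way stop, because the cap has no mark to read.
- **Lift:** It came off with only its weight on the wrist. It is held still at a 40 N grip setting, its lower rim about 89 mm above the foot of its neck.
- **Everything else:** In the last pictures the far cap is seated and the deadeyes, bottle, tin and green look-alike look unmoved. I judged this by eye and did not measure the far cap's angle. No check failed.

My first two move calls were refused as "invalid input" because the rows were incomplete. They moved nothing and took no time.

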